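# Sort the pipe fittings into their stock trays

## Robot

A 7-joint arm with a two-finger parallel gripper is mounted at the origin on the work surface. World frame = base frame: x ahead of the robot, y to its left, z up, the work surface at z = 0. Lengths are in m, angles in rad, forces in N, time in s.
With the tool pointing down it reaches from about 0.4 to 0.85 m from the base axis. Payload 4.5 kg.
Tool frame: the origin (TCP) lies between the finger pads; the fingertips stand 11 mm ahead of it and the grasp point (between the pads) lies 8 mm behind it (r.nose_length is the distance from the TCP to the fingertips, in m); z points along the fingers, y is the line along which they close (so a half turn about z gives the same grasp; the last joint's range is limited). The gripper opens to 88 mm and grips with 3 to 60 N. Pads are 18 mm wide; open, the fingers measure 123 mm over their backs; the gripper's body (75 mm by 187 mm) begins 45 mm behind the grasp point.
Start: joints at [-1.08, 0.689, -0.195, 1.565, 0.157, 0.902, -0.215], TCP at [0.276, 0.561, 0.25] pointing down, gripper open.
Joint ranges: [-3.01, 3.01], [-0.46, 2.08], [-1.47, 1.51], [0.13, 2.56], [-1, 4.14], [0.04, 2.09], [-2.66, 2.66]. Speed limits (rad/s): [2.57, 2.57, 3.14, 3.14, 3.14, 3.14, 3.14].

## Interface

Orientations are given as a unit quaternion [x, y, z, w].
In Python, from plant import get_state, snapshot, camera_model, r gives the robot as it stands.
- The arm moves only by the shell command python3 -m inch 'ROWS' [FORCE]. ROWS is text: rows parted by semicolons, each of 7 numbers parted by spaces: the opening, from -1 (shut) to 1 (fully open), then the shift along the tool's x, y, z in m, then the turn, a rotation vector about the tool's x, y, z in rad. A call has 1 to 20 rows; each row shifts and turns the commanded pose from where the row before left it, along the tool's axes as they then stand; what a row does not reach is not made up. A row lasts 1/12 s, in which the tool goes at most 41.7 mm and 7.16 degrees, less where a joint would pass 70% of its speed; a pose out of reach is approached as far as the arm can. A call is refused whole if a number of a shift passes 0.0417 or a number of a turn 0.125, either way. A call with a gripper value outside its range is refused whole. The fingers move at their own pace and stop on an object; FORCE is the grip in N (left out, the last holds). Time passes only in rows, so rows that do not move let the fingers close. It gives the time, the measured TCP pose, the force, the opening and the grip force at its end, in the units of the state.
- get_state(): the state, without advancing time (a new reading comes with each control period).
- snapshot(name): name is "scene" or "top" or "wrist"; returns (picture, depth): 400x640x3 uint8, red, green, blue; 400x640 float32, m along the optical axis (not along the pixel's ray), 0 where there is no reading.
- camera_model(name): a dict with "intrinsics" (3x3 intrinsics, pixels), "view" (4x4, takes a point from world to camera coordinates). Camera axes: x right, y down, z forward; pixel columns grow to the right and rows downward; lengths in m; the calibration is good to about 2 mm. A picture is of the moment at which its call begins: read the wrist's pose just before it. camera_model takes no time and is no camera call; for the wrist camera it gives the pose at the moment of the call.
- r.finish_job(): hands the job in; it is judged then, once.
The state is a dict: "clock": time; "q": joint angles; "qd": joint speeds; "joint_torque": joint torques, N m; "tool_pos": TCP position; "eef_rot": TCP orientation; "contact_force": force on the tool from outside, world axes, zero at the start; "moment": the same for the moment, N m; "opening": opening from 0.0 (shut) to 1.0 (fully open); "finger_force": force on a finger pad.
Only numpy, scipy, OpenCV 4.12 (cv2) and the standard library are available. Lean on these libraries where they do the work, as an engineer would, in place of code of your own. Each camera call takes 0.05 s, during which the arm holds its last target. There are 200 camera calls.

## Task

Sort the five loose grey pipe fittings on the table: put each into the blue tray whose sample, on the ledge behind the tray, is of the same kind, so that both hex nipples, both hose tails and the tee end up in their own trays. Leave every fitting standing on the tray's floor, upright as it stands now, and do not move the two small brass pieces lying among them.

Things in the scene. Friction and masses are not known exactly. Their poses are not given: they have to be found in the camera images.
- nipple_1: loose grey hex nipple no. 1 (both are alike), standing on end: round threaded tube 33 mm in diameter, 52 mm tall, 0.19 kg, with a hexagonal collar 38 mm across flats (44 mm across corners) from 20 to 32 mm above its foot. Top and bottom are alike. Origin: centre of its underside; z up its axis; two corners of the hexagon lie on +x and -x, two flats face +y and -y.
- nipple_2: loose grey hex nipple no. 2 (both are alike), standing on end: round threaded tube 33 mm in diameter, 52 mm tall, 0.19 kg, with a hexagonal collar 38 mm across flats (44 mm across corners) from 20 to 32 mm above its foot. Top and bottom are alike. Origin: centre of its underside; z up its axis; two corners of the hexagon lie on +x and -x, two flats face +y and -y.
- tail_1: loose grey barbed hose tail no. 1 (both are alike), standing on its thread with the thin tail up, 64 mm tall, 0.10 kg: thread 26 mm in diameter from 0 to 14 mm, hexagon 30 mm across flats from 14 to 24 mm, thin ribbed round tail about 16 mm in diameter from 24 to 64 mm. Origin: centre of its underside; z up its axis.
- tail_2: loose grey barbed hose tail no. 2 (both are alike), standing on its thread with the thin tail up, 64 mm tall, 0.10 kg: thread 26 mm in diameter from 0 to 14 mm, hexagon 30 mm across flats from 14 to 24 mm, thin ribbed round tail about 16 mm in diameter from 24 to 64 mm. Origin: centre of its underside; z up its axis.
- tee_1: loose grey pipe tee, standing on the mouth of its single branch with the straight run level on top, 49 mm tall, 0.20 kg. Run: 66 mm long along x, 28 mm in diameter (34 mm at the 10 mm wide bands on its ends), its axis 32 mm above the foot. Branch: 28 mm in diameter (34 mm over the lowest 10 mm). Origin: centre of its underside, below the middle of the run; x along the run, z up.
- tray_nipple: fixed blue tray whose sample is a hex nipple; the trays differ only in the sample. Outside 130 mm along x, 160 mm along y, 35 mm high, walls 4 mm, floor 4 mm thick. Origin: centre of its underside. A dark ledge (50 mm along x, 80 mm along y, 30 mm high) outside its +x wall carries the sample, centred 90 mm from the origin along +x.
- tray_tail: fixed blue tray whose sample is a barbed hose tail; the trays differ only in the sample. Outside 130 mm along x, 160 mm along y, 35 mm high, walls 4 mm, floor 4 mm thick. Origin: centre of its underside. A dark ledge (50 mm along x, 80 mm along y, 30 mm high) outside its +x wall carries the sample, centred 90 mm from the origin along +x.
- tray_tee: fixed blue tray whose sample is a pipe tee standing on its branch; the trays differ only in the sample. Outside 130 mm along x, 160 mm along y, 35 mm high, walls 4 mm, floor 4 mm thick. Origin: centre of its underside. A dark ledge (50 mm along x, 80 mm along y, 30 mm high) outside its +x wall carries the sample, centred 90 mm from the origin along +x.
- brass_nut: loose brass hexagonal nut lying flat among the fittings, 25 mm wide, 9 mm high, not to be moved. Origin: centre of its underside.
- brass_dome: loose small brass dome cap among the fittings, 22 mm in diameter, 18 mm high, not to be moved. Origin: centre of its underside.
Not all that is in view belongs to the job. What is shaped like the nipple_1 but green or turquoise is not meant. What is shaped like the tee_1 but purple or red is not meant.

How it is judged:
At the end, for the whole second after the job is handed in: Each of the five fittings is in the tray of its own kind (its foot's centre within 55 mm of the tray's centre along the tray's x and 70 mm along y), its foot on the tray's floor (between 0 and 10 mm above the tray's underside), upright within 0.15 rad, and at rest (under 0.02 m/s and 0.2 rad/s) (x of nipple_1 in the frame of tray_nipple between -0.055 and 0.055 m and y of nipple_1 in the frame of tray_nipple between -0.07 and 0.07 m and z of nipple_1 in the frame of tray_nipple between 0 and 0.01 m and angle between each of nipple_1, tail_1, tee_1, nipple_2, tail_2's own z axis and vertical below 0.15 rad and linear speed of each of nipple_1, tail_1, tee_1, nipple_2, tail_2 below 0.02 m/s and angular speed of each of nipple_1, tail_1, tee_1, nipple_2, tail_2 below 0.2 rad/s and x of tail_1 in the frame of tray_tail between -0.055 and 0.055 m and y of tail_1 in the frame of tray_tail between -0.07 and 0.07 m and z of tail_1 in the frame of tray_tail between 0 and 0.01 m and x of tee_1 in the frame of tray_tee between -0.055 and 0.055 m and y of tee_1 in the frame of tray_tee between -0.07 and 0.07 m and z of tee_1 in the frame of tray_tee between 0 and 0.01 m and x of nipple_2 in the frame of tray_nipple between -0.055 and 0.055 m and y of nipple_2 in the frame of tray_nipple between -0.07 and 0.07 m and z of nipple_2 in the frame of tray_nipple between 0 and 0.01 m and x of tail_2 in the frame of tray_tail between -0.055 and 0.055 m and y of tail_2 in the frame of tray_tail between -0.07 and 0.07 m and z of tail_2 in the frame of tray_tail between 0 and 0.01 m); the robot touches nothing.
It fails at once if the brass nut has been moved more than 30 mm (distance of brass_nut from where it was at the start of the episode above 0.03 m).
It fails at once if the brass dome cap has been moved more than 30 mm (distance of brass_dome from where it was at the start of the episode above 0.03 m).
It also fails if it takes over 112 s, if anything falls off the work surface, if the arm or the gripper's body presses on something with over 40 N, if the wrist force passes 120 N, or if a joint passes its speed limit or range.

## Working session

There is one attempt and no reset: what is moved stays moved. The work goes in short steps, Python scripts to look and compute and a shell command to move; the robot and the scene stay as the last step left them, time stands still between calls to the robot, and variables do not carry over. Pictures are saved under pics/ and viewed, at most 14 in all, crops included, and the job is handed in when it is done.

```bash
ls; mkdir -p pics; python3 - <<'E'
from plant import *
import cv2,numpy as np
for n in("top","scene"):
    p,d=snapshot(n); np.savez(f"pics/{n}.npz",p=p,d=d,K=camera_model(n)["intrinsics"],V=camera_model(n)["view"])
    cv2.imwrite(f"pics/{n}.png",p[:,:,::-1])
s=get_state();print(s["clock"],s["tool_pos"],s["eef_rot"],s["opening"],r.nose_length)
print(camera_model("top"))
E
```

```text
pics
0.1 [0.27546265 0.56043422 0.24901265] [ 2.26368954e-01  9.74041301e-01 -7.88730232e-04 -1.33407619e-04] 0.9997825903488703 0.011
{'intrinsics': array([[433.75579322,   0.        , 317.29918347],
       [  0.        , 433.75579322, 201.95003958],
       [  0.        ,   0.        ,   1.        ]]), 'view': array([[ 0.00525218, -0.99985416, -0.0162506 ,  0.02272508],
       [-0.99811803, -0.00424879, -0.06117476,  0.46085783],
       [ 0.06109679,  0.01654132, -0.99799477,  0.87480618],
       [ 0.        ,  0.        ,  0.        ,  1.        ]])}
```

View pics/top.png

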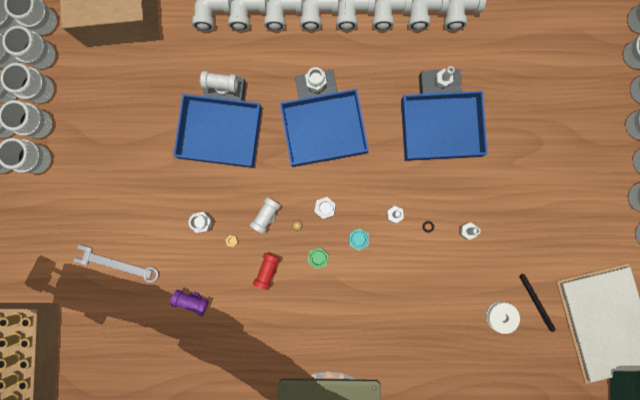

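View pics/scene.png

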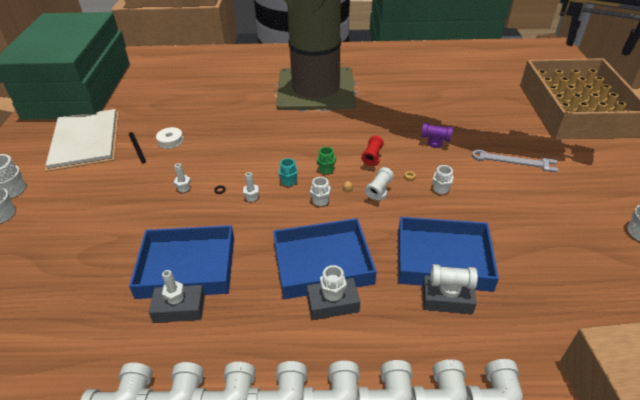

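Top view: nipples at about (200,222) and (325,207), tee at (266,215), and tails at (396,214) and (471,231). The green (318,258) and turquoise (359,239) nipples and the red and purple tees are the wrong colour. Trays: tee (218,131), nipple (324,128), tail (444,126), which the scene view confirms.

```bash
cat > h.py <<'E'
import numpy as np,cv2
from plant import *
from scipy.spatial.transform import Rotation as R
def cloud(d,K,V):
    v,u=np.mgrid[:d.shape[0],:d.shape[1]]
    P=np.stack([(u-K[0,2])/K[0,0]*d,(v-K[1,2])/K[1,1]*d,d],-1)
    return (P-V[:3,3])@V[:3,:3]
def look(name):
    V=camera_model(name)["view"];p,d=snapshot(name);K=camera_model(name)["intrinsics"]
    return p,d,K,V
def yaw():  # direction of tool y in world, degrees
    y=R.from_quat(get_state()["eef_rot"]).as_matrix()[:,1];return np.degrees(np.arctan2(y[1],y[0]))
def go(x,y,z,yw=None):
    """shift (tool axes) and turn to reach TCP x,y,z with tool y at world angle yw (deg, mod 180)"""
    s=get_state();M=R.from_quat(s["eef_rot"]).as_matrix()
    d=M.T@(np.array([x,y,z])-s["tool_pos"])
    print("t",round(s["clock"],2),"pos",s["tool_pos"].round(4),"yaw",round(yaw(),1),"tilt",np.round(M[:,2],3),"q7",round(s["q"][6],2),"open",round(s["opening"],3),"F",round(s["finger_force"],1) if np.isscalar(s["finger_force"]) else s["finger_force"])
    print("shift tool",d.round(4))
    if yw is not None:
        e=(yw-yaw()+90)%180-90
        # final tool frame: z down
        a=np.radians(yaw()+e);yy=np.array([np.cos(a),np.sin(a),0]);zz=np.array([0,0,-1.]);T=np.stack([np.cross(yy,zz),yy,zz],1)
        rv=R.from_matrix(M.T@T).as_rotvec();print("turn tool",rv.round(4),"deg",round(e,1), "shift in final axes",(T.T@(np.array([x,y,z])-s["tool_pos"])).round(4))
E
python3 - <<'E'
from h import *
f=np.load("pics/top.npz");p,d,K,V=[f[k] for k in "pdKV"];C=cloud(d,K,V)
print("table z",np.median(C[150:180,100:170,2]),np.median(C[300:330,400:440,2]))
hsv=cv2.cvtColor(p,cv2.COLOR_RGB2HSV)
for n,u,v in[("nip",200,222),("nip",325,207),("tail",396,214),("tail",471,231),("tee",266,215),("nut",231,241),("dome",297,226),("ring",428,227),("green",318,258),("turq",359,239),("red",266,270)]:
    w=20 if n not in("nut","dome","ring") else 9
    S=np.s_[v-w:v+w,u-w:u+w];c=C[S].reshape(-1,3);h=hsv[S].reshape(-1,3)
    c=c[c[:,2]>.006]
    zt=np.percentile(c[:,2],97) if len(c) else 0; t=c[c[:,2]>zt-.008] if len(c) else c
    if n=="tee":
        rc=cv2.minAreaRect((t[:,:2]*1000).astype(np.float32));print(rc)
    if len(c):print(n,u,v,"top",zt.round(4),"mean",t.mean(0).round(4),"mid",((t.max(0)+t.min(0))/2).round(4),"ext",np.ptp(t[:,:2],axis=0).round(3),"all-ext mid",((c.max(0)+c.min(0))/2).round(4),np.ptp(c,axis=0).round(3),len(t))
blue=((hsv[...,0]>100)&(hsv[...,0]<125)&(hsv[...,1]>120)&(hsv[...,2]>60)).astype(np.uint8)
nn,L,st,ce=cv2.connectedComponentsWithStats(blue)
for i in range(1,nn):
    if st[i,4]>1500:
        c=C[L==i];t=c[(c[:,2]>.026)&(c[:,2]<.045)]
        print("tray",ce[i].round(),len(t),[np.round(k,1) for k in cv2.minAreaRect((t[:,:2]*1000).astype(np.float32))])
im=cv2.resize(p[190:275,180:500],None,fx=2.5,fy=2.5,interpolation=cv2.INTER_CUBIC);cv2.imwrite("pics/crop1.png",im[:,:,::-1])
E
```

```text
table z 0.0010044042939710025 0.0006621249208241579
nip 200 222 top 0.0558 mean [0.4181 0.2454 0.1055] mid [0.419  0.1434 0.4748] ext [0.03  0.266] all-ext mid [0.4195 0.1434 0.4555] [0.039 0.266 0.892] 112
nip 325 207 top 0.056 mean [0.4457 0.0101 0.1292] mid [0.4354 0.0092 0.4757] ext [0.058 0.031] all-ext mid [0.4493 0.0101 0.454 ] [0.086 0.038 0.895] 100
tail 396 214 top 0.0669 mean [ 0.4319 -0.1071  0.2076] mid [ 0.4247 -0.0645  0.4804] ext [0.037 0.149] all-ext mid [ 0.4295 -0.069   0.4592] [0.046 0.158 0.885] 35
tail 471 231 top 0.0672 mean [ 0.405  -0.2329  0.1996] mid [ 0.4042 -0.1384  0.4806] ext [0.013 0.297] all-ext mid [ 0.405  -0.1423  0.4573] [0.032 0.305 0.889] 43
((408.94219970703125, 83.87229919433594), (131.8168487548828, 65.9892578125), 61.44837951660156)
tee 266 215 top 0.0509 mean [0.4327 0.1267 0.0654] mid [0.4337 0.0829 0.4723] ext [0.069 0.145] all-ext mid [0.4337 0.0845 0.4545] [0.07  0.149 0.894] 362
nut 231 241 top 0.0126 mean [0.3822 0.1986 0.0224] mid [0.389  0.1115 0.4539] ext [0.035 0.203] all-ext mid [0.389  0.1115 0.4539] [0.035 0.203 0.895] 70
dome 
[... 328 characters left out ...]
n [0.4064 0.0102 0.9016] mid [0.4064 0.0102 0.9016] ext [0. 0.] all-ext mid [0.3672 0.0227 0.4542] [0.078 0.04  0.895] 13
turq 359 239 top 0.0552 mean [ 0.3881 -0.0544  0.1024] mid [ 0.3886 -0.0314  0.4746] ext [0.036 0.083] all-ext mid [ 0.3869 -0.0335  0.4634] [0.042 0.087 0.876] 102
red 266 270 top 0.0509 mean [0.3255 0.1221 0.0691] mid [0.3479 0.079  0.4723] ext [0.117 0.138] all-ext mid [0.3466 0.0895 0.4539] [0.12  0.159 0.895] 377
tray [324. 127.] 595 [array([612.9,  13.2]), array([129.3, 156.9]), np.float64(10.7)]
tray [444. 125.] 739 [array([ 618.2, -230.9]), array([129.7, 159.1]), np.float64(3.0)]
tray [217. 130.] 729 [array([607.1, 229.8]), array([160. , 130.4]), np.float64(83.3)]
```

View pics/crop1.png

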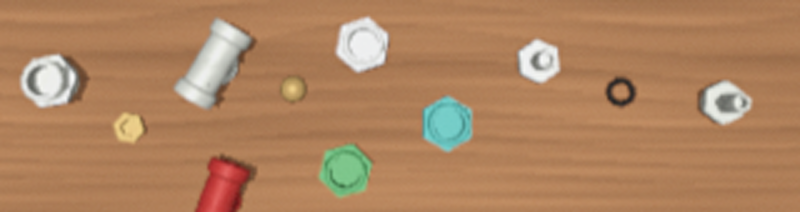

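The crop shows the five grey fittings: nipples at crop (50,80) and (363,45), tee at (214,62), tails at (540,60) and (725,102). They are clearly distinct from the green, turquoise, red and brass pieces. I'll refine the numbers with the depth holes filtered out.

```bash
python3 - <<'E'
from h import *
f=np.load("pics/top.npz");p,d,K,V=[f[k] for k in "pdKV"];C=cloud(d,K,V);C[d<=0]=-1
for n,u,v,w in[("nip",200,222,18),("nip",325,207,18),("tail",396,214,15),("tail",471,231,15),("tee",266,215,22),("nut",231,241,9),("dome",297,226,9),("green",318,258,15),("turq",359,239,16)]:
    c=C[v-w:v+w,u-w:u+w].reshape(-1,3);c=c[c[:,2]>.006]
    zt=np.percentile(c[:,2],97); t=c[c[:,2]>zt-.008]
    print(n,"top",zt.round(4),"mean",t.mean(0).round(4),"mid",((t.max(0)+t.min(0))/2).round(4),"ext",np.ptp(t[:,:2],axis=0).round(3))
    if n=="tee": 
        t=c[c[:,2]>.03];print(cv2.minAreaRect((t[:,:2]*1000).astype(np.float32)))
    if n[:3]=="nip" :
        t=c[c[:,2]>.022];t=t[:,:2]-(t.max(0)+t.min(0))[:2]/2
        A=np.radians(np.arange(0,60,3));wd=[np.mean([np.ptp(t@[np.cos(a+k),np.sin(a+k)]) for k in np.radians([0,60,120])]) for a in A]
        print("flat normals angle",np.degrees(A[np.argmin(wd)]),np.round(wd,4).tolist())
E
```

```text
nip top 0.0543 mean [0.4192 0.261  0.0521] mid [0.419  0.261  0.0522] ext [0.03  0.031]
flat normals angle 12.000000000000002 [0.0384, 0.0382, 0.0379, 0.0375, 0.0374, 0.0377, 0.0382, 0.0386, 0.039, 0.0393, 0.0396, 0.0398, 0.0399, 0.0399, 0.0398, 0.0397, 0.0395, 0.0394, 0.0391, 0.0388]
nip top 0.0545 mean [0.4496 0.0101 0.0528] mid [0.4496 0.0092 0.0531] ext [0.03  0.031]
flat normals angle 18.0 [0.0411, 0.0408, 0.0404, 0.0398, 0.0392, 0.0386, 0.0381, 0.0381, 0.0386, 0.039, 0.0395, 0.0401, 0.0407, 0.0411, 0.0415, 0.0417, 0.0418, 0.0418, 0.0417, 0.0415]
tail top 0.066 mean [ 0.437  -0.1312  0.0639] mid [ 0.4371 -0.1325  0.0626] ext [0.012 0.013]
tail top 0.0649 mean [ 0.4048 -0.2799  0.0623] mid [ 0.4042 -0.2805  0.0623] ext [0.013 0.013]
tee top 0.0507 mean [0.4335 0.1293 0.0464] mid [0.4337 0.1281 0.0477] ext [0.069 0.055]
((433.54010009765625, 129.50009155273438), (33.208316802978516, 65.84739685058594), 59.393890380859375)
nut top 0.0124 mean [0.3818 0.2013 0.0096] mid [0.3819 0.2012 0.0097] ext [0.021 0.023]
dome top 0.0207 mean [0.414  0.0666 0.0164] mid [0.4144 0.0672 0.0177] ext [0.018 0.019]
green top 0.0542 mean [0.3488 0.0233 0.0524] mid [0.3491 0.0233 0.0516] ext [0.031 0.029]
turq top 0.0544 mean [ 0.3869 -0.0583  0.0524] mid [ 0.3864 -0.0583  0.0515] ext [0.031 0.03 ]
```

```bash
python3 -c "
from h import *
go(.419,.261,.16,72)"
```

```text
t 0.1 pos [0.2755 0.5604 0.249 ] yaw 63.8 tilt [-0.001 -0.001 -1.   ] q7 -0.22 open 1.0 F 0.0
shift tool [-0.2609 -0.2053  0.0894]
turn tool [-0.0016 -0.     -0.1425] deg 8.2 shift in final axes [-0.229  -0.2404  0.089 ]
```

```bash
python3 -m inch '0.4 0 0 0 0 0 -0.071;0.4 0 0 0 0 0 -0.071;0.4 -0.0229 -0.024 0.0089 0 0 0;0.4 -0.0229 -0.024 0.0089 0 0 0;0.4 -0.0229 -0.024 0.0089 0 0 0;0.4 -0.0229 -0.024 0.0089 0 0 0;0.4 -0.0229 -0.024 0.0089 0 0 0;0.4 -0.0229 -0.024 0.0089 0 0 0;0.4 -0.0229 -0.024 0.0089 0 0 0;0.4 -0.0229 -0.024 0.0089 0 0 0;0.4 -0.0229 -0.024 0.0089 0 0 0;0.4 -0.0229 -0.024 0.0089 0 0 0;0.4 0 0 0 0 0 0;0.4 0 0 0 0 0 0' 20
cat >> h.py <<'E'
def spot(x,y,zlo,zhi,rad,name="wrist",save=None):
    p,d,K,V=look(name);C=cloud(d,K,V);C[d<=0]=-1
    m=(np.hypot(C[...,0]-x,C[...,1]-y)<rad)&(C[...,2]>zlo)&(C[...,2]<zhi)
    t=C[m]
    if save:cv2.imwrite(f"pics/{save}.png",p[:,:,::-1])
    if len(t)<5: print("few points",len(t));return t
    print("n",len(t),"top",np.percentile(t[:,2],97).round(4),"mid",((t.max(0)+t.min(0))/2)[:2].round(4),"ext",np.ptp(t,axis=0).round(3),"circle",[np.round(k,4) for k in cv2.minEnclosingCircle((t[:,:2]*1000).astype(np.float32))],"rect",[np.round(k,1) for k in cv2.minAreaRect((t[:,:2]*1000).astype(np.float32))])
    return t
def hexang(t):
    t=cv2.convexHull((t[:,:2]*1000).astype(np.float32))[:,0]
    A=np.radians(np.arange(0,60,1));wd=[np.mean([np.ptp(t@[np.cos(a+k),np.sin(a+k)]) for k in np.radians([0,60,120])]) for a in A]
    print("flat normals",np.argmin(wd),np.round(min(wd),1),np.round(max(wd),1))
E
python3 - <<'E'
from h import *
t=spot(.419,.261,.048,.06,.04,save="w1");hexang(spot(.419,.261,.025,.036,.04))
go(.419,.261,.018,72)
E
```

```text
clock: 1.27
tool_pos: [0.4197, 0.2593, 0.1601]
eef_rot: [0.159, 0.987, -0.001, -0.0]
contact_force: [1.1, 0.7, 0.2]
opening: 0.7
finger_force: 0.0
n 596 top 0.0543 mid [0.4192 0.2625] ext [0.033 0.032 0.007] circle [array([419.1569, 262.4001]), np.float64(16.5169)] rect [array([419. , 262.6]), array([31.7, 32.2]), np.float64(67.8)]
n 916 top 0.0348 mid [0.4175 0.2627] ext [0.038 0.043 0.011] circle [array([418.7758, 262.6142]), np.float64(21.7225)] rect [array([415. , 264.1]), array([37.9, 34.3]), np.float64(71.8)]
flat normals 10 38.1 40.7
t 1.37 pos [0.4189 0.2629 0.1608] yaw 72.0 tilt [-0.     0.001 -1.   ] q7 0.28 open 0.699 F 0.0
shift tool [-0.0008 -0.0019  0.1428]
turn tool [ 0.0012 -0.0005  0.0002] deg -0.0 shift in final axes [-0.0007 -0.0018  0.1428]
```

View pics/w1.png

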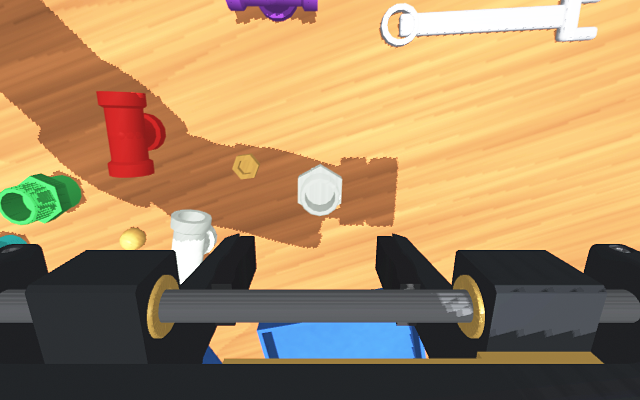

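The wrist view shows the nipple at (320,190), centred between the fingers. Its wrist position agrees with the top view to 1.5 mm and the flats are aligned. Descending to grip the collar.

```bash
python3 -m inch '0.4 0 0 0.0285 0 0 0;0.4 0 0 0.0285 0 0 0;0.4 0 0 0.0285 0 0 0;0.4 0 0 0.0285 0 0 0;0.4 0 0 0.0285 0 0 0;0.4 0 0 0 0 0 0;-1 0 0 0 0 0 0;-1 0 0 0 0 0 0;-1 0 0 0 0 0 0;-1 0 0 0 0 0 0;-1 0 0 0 0 0 0;-1 0 0 0 0 0 0;-1 0 0 0 0 0 0;-1 0 0 0 0 0 0' 25
python3 -m inch '-1 0 0 -0.03 0 0 0;-1 0 0 -0.03 0 0 0;-1 0 0 -0.03 0 0 0;-1 0 0 0 0 0 0'
python3 -c "
from h import *
go(.587,-.012,.11,100.7)"
```

```text
clock: 2.53
tool_pos: [0.4198, 0.2627, 0.0199]
eef_rot: [0.157, 0.988, 0.001, 0.001]
contact_force: [-1.7, -0.4, 8.9]
opening: 0.488
finger_force: 25.0
clock: 2.87
tool_pos: [0.4214, 0.263, 0.1132]
eef_rot: [0.157, 0.988, 0.003, 0.003]
contact_force: [0.6, -0.8, -1.4]
opening: 0.481
finger_force: 25.0
t 2.87 pos [0.4214 0.263  0.1132] yaw 71.9 tilt [ 0.007  0.005 -1.   ] q7 0.23 open 0.481 F 25.0
shift tool [-0.2428 -0.21    0.0029]
turn tool [ 0.0057  0.0066 -0.5026] deg 28.8 shift in final axes [-0.1116 -0.301   0.0032]
```

```bash
python3 - <<'E'
from h import *
p,d,K,V=look("wrist");cv2.imwrite("pics/w2.png",p[150:,:,::-1])
p,d,K,V=look("scene");cv2.imwrite("pics/s2.png",cv2.resize(p[60:260,330:530,::-1],None,fx=3,fy=3))
s=get_state();print(s["opening"],s["contact_force"])
E
```

```text
0.4839038874680661 [-0.17981913 -0.27184623 -1.49957324]
```

View pics/w2.png

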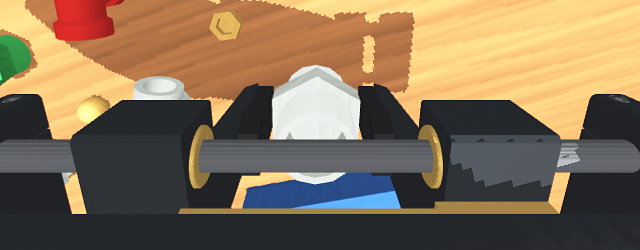

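View pics/s2.png

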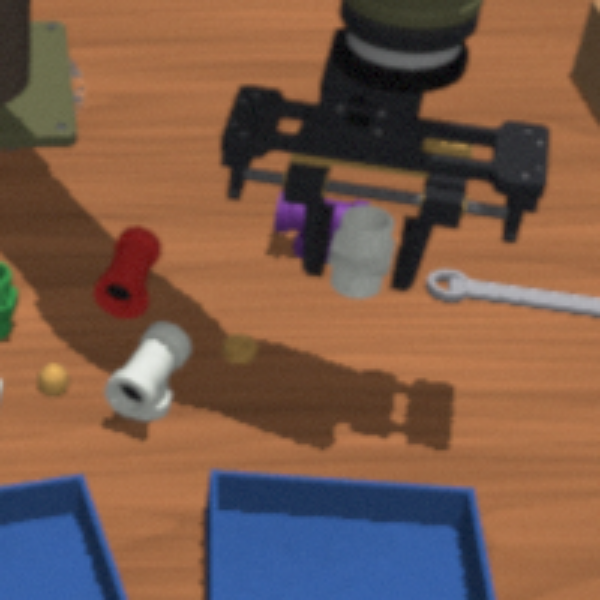

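The wrist crop shows the nipple held near (315,110), and the scene crop shows it between the pads at (360,255). It may lean a little, so I'll measure the lean.

```bash
cat >> h.py <<'E'
def held(rad=.03,zlo=-.04,zhi=.06):
    s=get_state();M=R.from_quat(s["eef_rot"]).as_matrix()
    for n in("wrist","scene","top"):
        p,d,K,V=look(n);C=cloud(d,K,V);hs=cv2.cvtColor(p,cv2.COLOR_RGB2HSV)
        T=(C-s["tool_pos"])@M
        m=(d>0)&(hs[...,1]<50)&(hs[...,2]>110)&(np.hypot(T[...,0],T[...,1])<rad)&(T[...,2]>zlo)&(T[...,2]<zhi)
        t=T[m]
        if len(t)<10: print(n,len(t));continue
        print(n,len(t),"tool-frame min",t.min(0).round(4),"max",t.max(0).round(4))
        for a in np.arange(zlo,zhi,.01):
            q=t[(t[:,2]>=a)&(t[:,2]<a+.01)]
            if len(q)>4: print("  z %.3f"%(a+.005),len(q),"x",q[:,0].min().round(4),q[:,0].max().round(4),"y",q[:,1].min().round(4),q[:,1].max().round(4),"ymean",q[:,1].mean().round(4))
E
python3 -c "
from h import *
held()"
```

```text
wrist 5860 tool-frame min [-0.0152 -0.0212 -0.0349] max [0.0224 0.0217 0.0183]
  z -0.035 1562 x -0.0152 0.017 y -0.0155 0.016 ymean 0.0002
  z -0.025 827 x -0.0029 0.0171 y -0.0157 0.0164 ymean 0.0001
  z -0.015 2672 x -0.0082 0.0223 y -0.0188 0.0195 ymean 0.0002
  z -0.005 540 x -0.0086 0.0224 y -0.0209 0.0192 ymean 0.0004
  z 0.005 36 x -0.0096 0.0157 y -0.0212 0.0217 ymean -0.0058
  z 0.015 223 x 0.0084 0.0171 y -0.0137 0.0136 ymean -0.0002
scene 495 tool-frame min [-0.0216 -0.0181 -0.0326] max [0.0186 0.0177 0.0204]
  z -0.035 53 x -0.0145 0.0176 y -0.0153 0.0146 ymean 0.0001
  z -0.025 126 x -0.016 0.0186 y -0.0158 0.015 ymean -0.0009
  z -0.015 122 x -0.0194 0.0176 y -0.0181 0.0173 ymean -0.0008
  z -0.005 87 x -0.0216 0.0106 y -0.0174 0.0177 ymean 0.0017
  z 0.005 44 x -0.0164 -0.0026 y -0.0152 0.0138 ymean -0.0007
  z 0.015 60 x -0.0148 0.0021 y -0.0147 0.0147 ymean 0.0004
top 0
```

The nipple is upright and centred in the grip, with its foot about 19 mm below the TCP. Turning and carrying it.

```bash
python3 -m inch '-1 0 0 0 0.001 0.001 -0.1005;-1 0 0 0 0.001 0.001 -0.1005;-1 0 0 0 0.001 0.001 -0.1005;-1 0 0 0 0.001 0.001 -0.1005;-1 0 0 0 0.001 0.001 -0.1005;-1 -0.0112 -0.0301 0 0 0 0;-1 -0.0112 -0.0301 0 0 0 0;-1 -0.0112 -0.0301 0 0 0 0;-1 -0.0112 -0.0301 0 0 0 0;-1 -0.0112 -0.0301 0 0 0 0;-1 -0.0112 -0.0301 0 0 0 0;-1 -0.0112 -0.0301 0 0 0 0;-1 -0.0112 -0.0301 0 0 0 0;-1 -0.0112 -0.0301 0 0 0 0;-1 -0.0112 -0.0301 0 0 0 0;-1 0 0 0 0 0 0;-1 0 0 0 0 0 0'
python3 -c "
from h import *
go(.587,-.012,.025,100.7)"
```

```text
clock: 4.53
tool_pos: [0.585, -0.016, 0.1066]
eef_rot: [-0.091, 0.996, -0.003, -0.004]
contact_force: [0.5, 0.5, -1.0]
opening: 0.486
finger_force: 25.0
t 4.53 pos [ 0.585  -0.016   0.1066] yaw 100.5 tilt [-0.008 -0.006 -1.   ] q7 1.14 open 0.486 F 25.0
shift tool [-0.0034  0.0039  0.0816]
turn tool [-0.0043 -0.0087 -0.0041] deg 0.2 shift in final axes [-0.0027  0.0035  0.0816]
```

```bash
python3 -m inch '-1 -0.0008 0.001 0.0204 -0.001 -0.002 0;-1 -0.0008 0.001 0.0204 -0.001 -0.002 0;-1 -0.0008 0.001 0.0204 -0.001 -0.002 0;-1 0 0 0.0204 0 0 0;-1 0 0 0 0 0 0;-1 0 0 0 0 0 0;0.2 0 0 0 0 0 0;0.2 0 0 0 0 0 0;0.2 0 0 0 0 0 0;0.2 0 0 0 0 0 0;0.2 0 0 0 0 0 0'
python3 -m inch '0.2 0 0 -0.02 0 0 0;0.2 0 0 -0.03 0 0 0;0.2 0 0 -0.04 0 0 0;0.4 0 0 -0.04 0 0 0;0.4 0 0 0 0 0 0'
python3 -c "
from h import *
go(.4496,.0101,.14,79.5)"
```

```text
clock: 5.45
tool_pos: [0.5873, -0.0098, 0.0278]
eef_rot: [-0.094, 0.996, -0.0, 0.001]
contact_force: [-0.1, 0.5, -0.4]
opening: 0.597
finger_force: 0.0
clock: 5.87
tool_pos: [0.5912, -0.0087, 0.1644]
eef_rot: [-0.093, 0.996, 0.0, 0.007]
contact_force: [0.7, 0.3, -0.8]
opening: 0.698
finger_force: 0.0
t 5.87 pos [ 0.5912 -0.0087  0.1644] yaw 100.7 tilt [ 0.013  0.001 -1.   ] q7 1.18 open 0.698 F 0.0
shift tool [0.136  0.0448 0.0226]
turn tool [0.0013 0.013  0.3704] deg -21.2 shift in final axes [ 0.1427 -0.0074  0.0244]
```

```bash
python3 -m inch '0.4 0 0 0 0 0.002 0.0926;0.4 0 0 0 0 0.002 0.0926;0.4 0 0 0 0 0.002 0.0926;0.4 0 0 0 0 0.002 0.0926;0.4 0.0285 -0.0015 0.003 0 0 0;0.4 0.0285 -0.0015 0.003 0 0 0;0.4 0.0285 -0.0015 0.003 0 0 0;0.4 0.0285 -0.0015 0.003 0 0 0;0.4 0.0285 -0.0015 0.003 0 0 0;0.4 0 0 0 0 0 0;0.4 0 0 0 0 0 0'
python3 - <<'E'
from h import *
t=spot(.4496,.0101,.048,.06,.03);hexang(spot(.4496,.0101,.025,.036,.03))
c=((t.max(0)+t.min(0))/2)
go(c[0],c[1],.018,79.5)
print("placed");spot(.587,-.01,.045,.075,.04,"top")
E
```

```text
clock: 6.78
tool_pos: [0.444, 0.0089, 0.1434]
eef_rot: [0.09, 0.996, -0.001, -0.004]
contact_force: [-0.0, 0.3, -0.0]
opening: 0.701
finger_force: 0.0
n 671 top 0.0544 mid [0.4497 0.0103] ext [0.032 0.033 0.007] circle [array([449.5471,  10.2701]), np.float64(16.504)] rect [array([449.4,  10.5]), array([32.3, 31.8]), np.float64(78.4)]
n 1015 top 0.0347 mid [0.4464 0.0106] ext [0.036 0.041 0.01 ] circle [array([449.276 ,  10.4284]), np.float64(21.6735)] rect [array([445.1,  11.1]), array([38.2, 34.3]), np.float64(80.5)]
flat normals 19 38.2 40.5
t 6.88 pos [0.4468 0.009  0.1434] yaw 79.5 tilt [-0.005  0.    -1.   ] q7 0.7 open 0.702 F 0.0
shift tool [-0.0032  0.0019  0.1254]
turn tool [-0.001  -0.0053  0.0004] deg -0.0 shift in final axes [-0.0026  0.0018  0.1254]
placed
n 5 top 0.0588 mid [ 0.6002 -0.0148] ext [0.005 0.01  0.003] circle [array([600.2467, -14.8234]), np.float64(5.4208)] rect [array([600.1, -14.8]), array([10.8,  1. ]), np.float64(65.7)]
```

Aligned. Descend, grip and lift.

```bash
python3 -m inch '0.4 -0.0009 0.0006 0.025 0 -0.001 0;0.4 -0.0009 0.0006 0.025 0 -0.001 0;0.4 -0.0009 0.0006 0.025 0 -0.001 0;0.4 0 0 0.025 0 -0.001 0;0.4 0 0 0.025 0 -0.001 0;0.4 0 0 0 0 0 0;-1 0 0 0 0 0 0;-1 0 0 0 0 0 0;-1 0 0 0 0 0 0;-1 0 0 0 0 0 0;-1 0 0 0 0 0 0;-1 0 0 0 0 0 0;-1 0 0 0 0 0 0;-1 0 0 -0.03 0 0 0;-1 0 0 -0.03 0 0 0;-1 0 0 -0.04 0 0 0;-1 0 0 0 0 0 0;-1 0 0 0 0 0 0' 25
python3 -c "
from h import *
go(.627,.036,.115,100.7)"
```

```text
clock: 8.43
tool_pos: [0.4496, 0.0092, 0.1389]
eef_rot: [0.092, 0.996, -0.001, -0.001]
contact_force: [-0.4, 0.2, -2.9]
opening: 0.478
finger_force: 25.0
t 8.43 pos [0.4496 0.0092 0.1389] yaw 79.4 tilt [-0.003 -0.003 -1.   ] q7 0.51 open 0.478 F 25.0
shift tool [-0.1696  0.0589  0.0233]
turn tool [-0.0025 -0.0028 -0.3709] deg 21.3 shift in final axes [-0.1793 -0.0066  0.0239]
```

```bash
python3 -m inch '-1 0 0 0 0 0 -0.0927;-1 0 0 0 0 0 -0.0927;-1 0 0 0 0 0 -0.0927;-1 0 0 0 0 0 -0.0927;-1 -0.0299 -0.0011 0 0 0 0;-1 -0.0299 -0.0011 0 0 0 0;-1 -0.0299 -0.0011 0 0 0 0;-1 -0.0299 -0.0011 0 0 0 0;-1 -0.0299 -0.0011 0 0 0 0;-1 -0.0299 -0.0011 0 0 0 0;-1 0 0 0 0 0 0;-1 0 0 0 0 0 0'
python3 -c "
from h import *
held()
go(.627,.036,.025,100.7)"
```

```text
clock: 9.43
tool_pos: [0.626, 0.0367, 0.1334]
eef_rot: [-0.094, 0.996, -0.002, -0.005]
contact_force: [-0.9, 0.4, -1.4]
opening: 0.486
finger_force: 25.0
wrist 5549 tool-frame min [-0.0135 -0.0216 -0.0165] max [0.0221 0.0188 0.0371]
  z -0.015 1435 x -0.0091 0.0169 y -0.0167 0.0161 ymean -0.0004
  z -0.005 1035 x -0.0131 0.0166 y -0.0216 0.0159 ymean -0.0003
  z 0.005 2639 x -0.0135 0.0221 y -0.0193 0.0188 ymean -0.0002
  z 0.015 310 x 0.0106 0.0219 y -0.0192 0.0186 ymean -0.0004
  z 0.025 8 x 0.0125 0.0147 y -0.01 0.0097 ymean 0.0037
  z 0.035 122 x 0.0086 0.0162 y -0.0127 0.0135 ymean -0.0
scene 667 tool-frame min [-0.0199 -0.0187 -0.0156] max [0.0186 0.0197 0.0384]
  z -0.015 128 x -0.0132 0.0186 y -0.0154 0.0157 ymean 0.0006
  z -0.005 156 x -0.0144 0.0176 y -0.0154 0.015 ymean 0.0001
  z 0.005 199 x -0.0194 0.0172 y -0.0185 0.0197 ymean -0.0005
  z 0.015 75 x -0.0199 -0.0071 y -0.0187 0.0176 ymean -0.0023
  z 0.025 53 x -0.0146 -0.0007 y -0.0155 0.0133 ymean -0.0025
  z 0.035 56 x -0.0135 0.0007 y -0.0153 0.0139 ymean -0.0018
top 185 tool-frame min [-0.0034 -0.0199 -0.0178] max [0.0241 0.0177 0.0359]
  z -0.015 41 x 0.0032 0.0189 y -0.0157 0.0147 ymean -0.0009
  z -0.005 22 x 0.0115 0.0185 y -0.0141 0.0114 ymean -0.0007
  z 0.005 96 x -0.0034 0.0241 y -0.0199 0.0177 ymean -0.0008
  z 0.015 19 x 0.0142 0.0234 y -0.0188 0.013 ymean -0.0035
  z 0.035 6 x 0.012 0.0178 y -0.011 0.0116 ymean 0.0007
t 9.58 pos [0.6242 0.0362 0.1347] yaw 100.9 tilt [-0.01  -0.006 -1.   ] q7 1.04 open 0.484 F 25.0
shift tool [-0.0039 -0.0003  0.1097]
turn tool [-0.0036 -0.0108  0.0026] deg -0.2 shift in final axes [-0.0027 -0.0007  0.1097]
```

Gripped 17 mm higher than planned because a row fell short, but the nipple is upright and secure with its foot 36.5 mm below the TCP. Place at TCP z ≈ 0.043.

```bash
python3 -m inch '-1 -0.0009 0 0.018 0 -0.002 0;-1 -0.0009 0 0.018 0 -0.002 0;-1 -0.0009 0 0.018 0 -0.002 0;-1 0 0 0.018 0 0 0;-1 0 0 0.018 0 0 0;-1 0 0 0 0 0 0;-1 0 0 0 0 0 0'
python3 -c "
from h import *
go(.627,.036,.043,100.7)"
```

```text
clock: 10.17
tool_pos: [0.6272, 0.0366, 0.0457]
eef_rot: [-0.094, 0.996, -0.002, -0.002]
contact_force: [0.9, 0.5, -1.4]
opening: 0.483
finger_force: 25.0
t 10.17 pos [0.6272 0.0366 0.0457] yaw 100.8 tilt [-0.003 -0.004 -1.   ] q7 0.96 open 0.483 F 25.0
shift tool [ 0.0003 -0.0005  0.0027]
turn tool [-0.0029 -0.0036  0.0022] deg -0.1 shift in final axes [ 0.0003 -0.0005  0.0027]
```

```bash
python3 -m inch '-1 0 0 0.003 0 0 0;-1 0 0 0 0 0 0;0.15 0 0 0 0 0 0;0.15 0 0 0 0 0 0;0.15 0 0 0 0 0 0;0.15 0 0 0 0 0 0;0.15 0 0 -0.02 0 0 0;0.15 0 0 -0.03 0 0 0;0.15 0 0 -0.04 0 0 0;0.15 0 0 -0.03 0 0 0;0.15 0 0 0 0 0 0'
python3 -c "
from h import *
go(.4335,.1294,.14,59.4)"
```

```text
clock: 11.08
tool_pos: [0.6326, 0.039, 0.1702]
eef_rot: [-0.094, 0.996, -0.0, 0.006]
contact_force: [0.0, 0.1, -0.6]
opening: 0.576
finger_force: 0.0
t 11.08 pos [0.6326 0.039  0.1702] yaw 100.8 tilt [ 0.011  0.001 -1.   ] q7 1.07 open 0.576 F 0.0
shift tool [0.179 0.126 0.028]
turn tool [0.0025 0.0111 0.722 ] deg -41.4 shift in final axes [ 0.2174 -0.0235  0.0302]
```

```bash
python3 -m inch '0.15 0 0 0 0 0.001 0.103;0.15 0 0 0 0 0.001 0.103;0.15 0 0 0 0 0.001 0.103;0.15 0 0 0 0 0.001 0.103;0.15 0 0 0 0 0.001 0.103;0.15 0 0 0 0 0.001 0.103;0.15 0 0 0 0 0.001 0.103;0.15 0.031 -0.0034 0.0043 0 0 0;0.15 0.031 -0.0034 0.0043 0 0 0;0.15 0.031 -0.0034 0.0043 0 0 0;0.15 0.031 -0.0034 0.0043 0 0 0;0.15 0.031 -0.0034 0.0043 0 0 0;0.15 0.031 -0.0034 0.0043 0 0 0;0.15 0.031 -0.0034 0.0043 0 0 0;0.15 0 0 0 0 0 0;0.15 0 0 0 0 0 0'
python3 - <<'E'
from h import *
t=spot(.4335,.1294,.036,.06,.045)
go(.4335,.1294,.024,59.4)
p,d,K,V=look("top");cv2.imwrite("pics/t3.png",cv2.resize(p[60:300,160:500,::-1],None,fx=2.3,fy=2.3))
E
```

```text
clock: 12.42
tool_pos: [0.4282, 0.1279, 0.1346]
eef_rot: [0.261, 0.965, -0.002, -0.004]
contact_force: [0.9, 0.7, -0.1]
opening: 0.572
finger_force: 0.0
n 3149 top 0.0502 mid [0.4338 0.1303] ext [0.073 0.061 0.016] circle [array([433.7839, 130.3533]), np.float64(36.5868)] rect [array([433.9, 130.4]), array([32.7, 66.7]), np.float64(59.5)]
t 12.47 pos [0.4299 0.1274 0.1346] yaw 59.6 tilt [-0.006 -0.001 -1.   ] q7 0.05 open 0.575 F 0.0
shift tool [-0.0026  0.004   0.1106]
turn tool [-0.0043 -0.0047  0.0027] deg -0.2 shift in final axes [-0.0021  0.0036  0.1106]
```

View pics/t3.png

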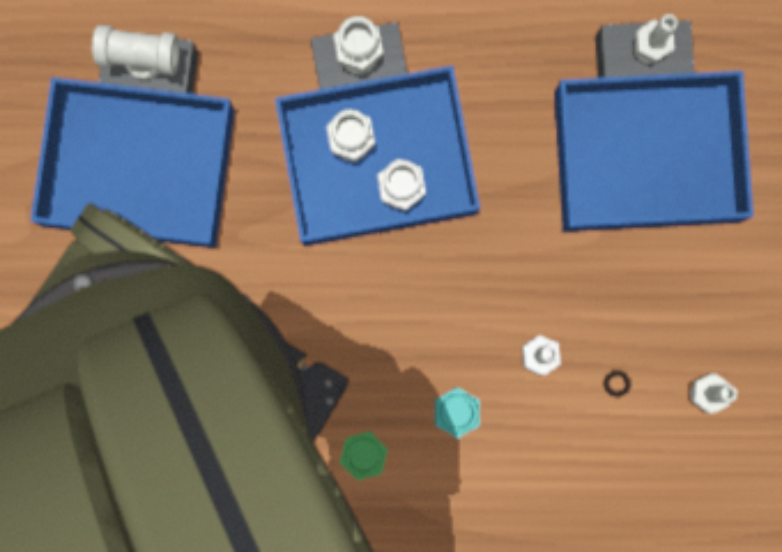

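Both nipples stand in the middle tray at crop pixels (350,135) and (400,185). Descending on the tee.

```bash
python3 -m inch '0.15 -0.0005 0.001 0.0158 -0.001 -0.001 0;0.15 -0.0005 0.001 0.0158 -0.001 -0.001 0;0.15 -0.0005 0.001 0.0158 -0.001 -0.001 0;0.15 -0.0005 0.001 0.0158 -0.001 -0.001 0;0.15 0 0 0.0158 0 0 0;0.15 0 0 0.0158 0 0 0;0.15 0 0 0.0158 0 0 0;0.15 0 0 0 0 0 0;-1 0 0 0 0 0 0;-1 0 0 0 0 0 0;-1 0 0 0 0 0 0;-1 0 0 0 0 0 0;-1 0 0 0 0 0 0;-1 0 0 0 0 0 0;-1 0 0 0 0 0 0;-1 0 0 0 0 0 0' 25
python3 -m inch '-1 0 0 -0.03 0 0 0;-1 0 0 -0.03 0 0 0;-1 0 0 -0.03 0 0 0;-1 0 0 0 0 0 0;-1 0 0 0 0 0 0'
python3 -c "
from h import *
held(.04)
go(.602,.2305,.115,83.3)"
```

```text
clock: 13.85
tool_pos: [0.4347, 0.1294, 0.0343]
eef_rot: [0.263, 0.965, -0.001, -0.0]
contact_force: [1.8, -0.1, 6.6]
opening: 0.31
finger_force: 25.0
clock: 14.27
tool_pos: [0.4347, 0.1293, 0.1246]
eef_rot: [0.264, 0.965, -0.0, -0.0]
contact_force: [0.2, -0.3, -2.3]
opening: 0.312
finger_force: 25.0
wrist 7240 tool-frame min [-0.0324 -0.0164 -0.017 ] max [0.0348 0.0168 0.0233]
  z -0.015 4518 x -0.0324 0.0348 y -0.013 0.0135 ymean 0.0003
  z -0.005 1995 x -0.0319 0.0347 y -0.0164 0.0168 ymean 0.0003
  z 0.005 275 x 0.008 0.0347 y -0.0163 0.0166 ymean -0.0001
  z 0.015 446 x 0.028 0.0348 y -0.0129 0.0137 ymean 0.0002
  z 0.025 6 x 0.0034 0.0061 y 0.0165 0.0166 ymean 0.0166
scene 374 tool-frame min [-0.0328 -0.0169 -0.0149] max [0.0311 0.016  0.0358]
  z -0.015 87 x -0.0311 0.0311 y -0.0097 0.0114 ymean -0.0006
  z -0.005 131 x -0.0315 0.0293 y -0.0145 0.016 ymean 0.0028
  z 0.005 38 x -0.0315 -0.0078 y -0.0169 0.0156 ymean 0.0004
  z 0.015 62 x -0.0328 -0.0016 y -0.0125 0.0122 ymean -0.001
  z 0.025 31 x -0.0127 0.0058 y 0.0052 0.0156 ymean 0.0115
  z 0.035 25 x -0.0141 0.0049 y -0.0028 0.0154 ymean 0.0087
top 0
t 14.42 pos [0.4335 0.1288 0.1227] yaw 59.5 tilt [-0.005 -0.003 -1.   ] q7 -0.15 open 0.311 F 25.0
shift tool [-0.0935  0.1732  0.0065]
turn tool [-0.0043 -0.0037 -0.4158] deg 23.8 shift in final axes [-0.1555  0.1207  0.0077]
```

```bash
python3 -m inch '-1 0 0 0 -0.001 -0.001 -0.104;-1 0 0 0 -0.001 -0.001 -0.104;-1 0 0 0 -0.001 -0.001 -0.104;-1 0 0 0 -0.001 -0.001 -0.104;-1 -0.0222 0.0172 0 0 0 0;-1 -0.0222 0.0172 0 0 0 0;-1 -0.0222 0.0172 0 0 0 0;-1 -0.0222 0.0172 0 0 0 0;-1 -0.0222 0.0172 0 0 0 0;-1 -0.0222 0.0172 0 0 0 0;-1 -0.0222 0.0172 0 0 0 0;-1 0 0 0 0 0 0;-1 0 0 0 0 0 0'
python3 -c "
from h import *
go(.602,.2305,.041,83.3)"
```

```text
clock: 15.5
tool_pos: [0.6021, 0.2315, 0.1216]
eef_rot: [0.058, 0.998, -0.0, -0.0]
contact_force: [-0.3, -1.3, -2.0]
opening: 0.313
finger_force: 25.0
t 15.5 pos [0.6021 0.2315 0.1216] yaw 83.4 tilt [-0. -0. -1.] q7 0.43 open 0.313 F 25.0
shift tool [-0.0001 -0.001   0.0806]
turn tool [-0.0002 -0.0003  0.0009] deg -0.1 shift in final axes [-0.     -0.001   0.0806]
```

```bash
python3 -m inch '-1 0 0 0.0135 0 0 0;-1 0 0 0.0135 0 0 0;-1 0 0 0.0135 0 0 0;-1 0 0 0.0135 0 0 0;-1 0 0 0.0135 0 0 0;-1 0 0 0.0135 0 0 0;-1 0 0 0 0 0 0;-1 0 0 0 0 0 0'
python3 -c "
from h import *
go(.602,.2305,.04,83.3);print(get_state()['contact_force'])"
```

```text
clock: 16.17
tool_pos: [0.6022, 0.2306, 0.0421]
eef_rot: [0.058, 0.998, 0.0, 0.0]
contact_force: [0.2, -0.6, -3.2]
opening: 0.311
finger_force: 25.0
t 16.17 pos [0.6022 0.2306 0.0421] yaw 83.3 tilt [ 0.  0. -1.] q7 0.36 open 0.311 F 25.0
shift tool [ 0.0002 -0.0002  0.0021]
turn tool [0.0003 0.0004 0.0003] deg -0.0 shift in final axes [ 0.0002 -0.0002  0.0021]
[ 0.2170625  -0.57359053 -3.15456   ]
```

```bash
python3 -m inch '-1 0 0 0.0025 0 0 0;-1 0 0 0 0 0 0;0.05 0 0 0 0 0 0;0.05 0 0 0 0 0 0;0.05 0 0 0 0 0 0;0.05 0 0 0 0 0 0;0.05 0 0 -0.02 0 0 0;0.05 0 0 -0.03 0 0 0;0.05 0 0 -0.03 0 0 0;0.05 0 0 -0.03 0 0 0;0.05 0 0 -0.03 0 0 0;0.05 0 0 0 0 0 0'
python3 -c "
from h import *
go(.437,-.1312,.17,93)"
```

```text
clock: 17.17
tool_pos: [0.6053, 0.2334, 0.1874]
eef_rot: [0.059, 0.998, 0.004, 0.006]
contact_force: [0.9, 0.6, 0.2]
opening: 0.525
finger_force: 0.0
t 17.17 pos [0.6053 0.2334 0.1874] yaw 83.3 tilt [ 0.012  0.007 -1.   ] q7 0.48 open 0.525 F 0.0
shift tool [ 0.1246 -0.3819  0.0129]
turn tool [ 0.0074  0.0113 -0.1696] deg 9.7 shift in final axes [ 0.1871 -0.3553  0.0174]
```

```bash
python3 -m inch '0 0 0 0 0.003 0.004 -0.085;0 0 0 0 0.003 0.004 -0.085;0 0.0156 -0.0296 0.0013 0 0 0;0 0.0156 -0.0296 0.0013 0 0 0;0 0.0156 -0.0296 0.0013 0 0 0;0 0.0156 -0.0296 0.0013 0 0 0;0 0.0156 -0.0296 0.0013 0 0 0;0 0.0156 -0.0296 0.0013 0 0 0;0 0.0156 -0.0296 0.0013 0 0 0;0 0.0156 -0.0296 0.0013 0 0 0;0 0.0156 -0.0296 0.0013 0 0 0;0 0.0156 -0.0296 0.0013 0 0 0;0 0.0156 -0.0296 0.0013 0 0 0;0 0.0156 -0.0296 0.0013 0 0 0;0 0 0 0 0 0 0;0 0 0 0 0 0 0'
python3 - <<'E'
from h import *
t=spot(.437,-.1312,.045,.07,.025);spot(.437,-.1312,.018,.03,.025)
c=((t.max(0)+t.min(0))/2)
go(c[0],c[1],.038,93)
E
```

```text
clock: 18.5
tool_pos: [0.4333, -0.1359, 0.1676]
eef_rot: [-0.024, 1.0, -0.003, -0.004]
contact_force: [-0.2, 1.0, -0.8]
opening: 0.497
finger_force: 0.0
n 336 top 0.066 mid [ 0.4368 -0.132 ] ext [0.015 0.015 0.02 ] circle [array([ 436.4428, -131.9744]), np.float64(7.596)] rect [array([ 436.3, -132. ]), array([14.3, 13.9]), np.float64(40.9)]
n 567 top 0.0266 mid [ 0.4349 -0.1324] ext [0.029 0.031 0.012] circle [array([ 437.2672, -132.1268]), np.float64(17.1934)] rect [array([ 434.8, -132.5]), array([29.1, 29.7]), np.float64(3.9)]
t 18.6 pos [ 0.4352 -0.1331  0.1681] yaw 93.1 tilt [-0.004 -0.004 -1.   ] q7 0.94 open 0.501 F 0.0
shift tool [-0.0022  0.0015  0.1301]
turn tool [-0.0035 -0.0046  0.0014] deg -0.1 shift in final axes [-0.0016  0.0011  0.1301]
```

```bash
python3 -m inch '0 -0.0004 0.0002 0.0163 -0.001 -0.001 0;0 -0.0004 0.0002 0.0163 -0.001 -0.001 0;0 -0.0004 0.0002 0.0163 -0.001 -0.001 0;0 -0.0004 0.0002 0.0163 0 0 0;0 0 0.0002 0.0163 0 0 0;0 0 0.0002 0.0163 0 0 0;0 0 0 0.0163 0 0 0;0 0 0 0.0163 0 0 0;0 0 0 0 0 0 0;0 0 0 0 0 0 0'
python3 - <<'E'
from h import *
go(.4368,-.132,.038,93)
E
```

```text
clock: 19.43
tool_pos: [0.436, -0.1312, 0.0371]
eef_rot: [-0.028, 1.0, -0.0, -0.002]
contact_force: [0.4, 0.8, 0.7]
opening: 0.501
finger_force: 0.0
t 19.43 pos [ 0.436  -0.1312  0.0371] yaw 93.2 tilt [-0.004 -0.001 -1.   ] q7 0.47 open 0.501 F 0.0
shift tool [-0.0008 -0.0008 -0.0009]
turn tool [-0.0005 -0.0036  0.004 ] deg -0.2 shift in final axes [-0.0008 -0.0008 -0.0009]
```

```bash
python3 -m inch '-1 0 0 0 0 0 0;-1 0 0 0 0 0 0;-1 0 0 0 0 0 0;-1 0 0 0 0 0 0;-1 0 0 0 0 0 0;-1 0 0 0 0 0 0;-1 0 0 0 0 0 0;-1 0 0 0 0 0 0;-1 0 0 0 0 0 0;-1 0 0 0 0 0 0;-1 0 0 -0.025 0 0 0;-1 0 0 -0.025 0 0 0;-1 0 0 -0.025 0 0 0;-1 0 0 -0.025 0 0 0;-1 0 0 0 0 0 0;-1 0 0 0 0 0 0' 20
python3 -c "
from h import *
held(.022,-.04,.06)
go(.599,-.257,.135,93)"
```

```text
clock: 20.77
tool_pos: [0.4361, -0.1332, 0.138]
eef_rot: [-0.026, 1.0, -0.001, -0.001]
contact_force: [0.2, -0.1, -1.3]
opening: 0.166
finger_force: 19.9
wrist 2545 tool-frame min [-0.007  -0.015  -0.0286] max [0.0157 0.0147 0.037 ]
  z -0.025 540 x -0.0024 0.0068 y -0.0078 0.0068 ymean -0.0004
  z -0.015 427 x -0.007 0.0065 y -0.0079 0.0074 ymean -0.0001
  z -0.005 284 x -0.0012 0.0062 y -0.0075 0.0073 ymean -0.0001
  z 0.005 223 x -0.0012 0.0064 y -0.0074 0.0073 ymean 0.0
  z 0.015 930 x -0.0002 0.0155 y -0.015 0.0147 ymean 0.0
  z 0.025 84 x 0.0068 0.0157 y -0.0139 0.0143 ymean 0.0013
  z 0.035 57 x 0.0058 0.0109 y -0.0097 0.0095 ymean 0.0004
scene 265 tool-frame min [-0.0179 -0.0121 -0.0276] max [0.0059 0.0148 0.0383]
  z -0.025 35 x -0.0089 0.0059 y -0.004 0.0062 ymean 0.0008
  z -0.015 27 x -0.0085 -0.0003 y -0.0047 0.0064 ymean 0.0014
  z -0.005 24 x -0.0097 -0.0002 y -0.0041 0.0058 ymean 0.0014
  z 0.005 28 x -0.0094 -0.0035 y -0.0044 0.0063 ymean 0.0011
  z 0.015 75 x -0.0179 -0.0038 y -0.0121 0.0148 ymean 0.002
  z 0.025 44 x -0.017 -0.0055 y -0.0109 0.014 ymean 0.0014
  z 0.035 32 x -0.0117 -0.0007 y -0.0087 0.0127 ymean 0.0032
top 0
t 20.92 pos [ 0.4349 -0.133   0.1363] yaw 93.1 tilt [-0.005 -0.001 -1.   ] q7 0.88 open 0.164 F 19.9
shift tool [-0.1573 -0.1326  0.0006]
turn tool [-0.0012 -0.0055  0.0009] deg -0.1 shift in final axes [-0.1574 -0.1325  0.0013]
```

```bash
python3 -m inch '-1 -0.0225 -0.0189 0 0 -0.001 0;-1 -0.0225 -0.0189 0 0 -0.001 0;-1 -0.0225 -0.0189 0 0 -0.001 0;-1 -0.0225 -0.0189 0 0 -0.001 0;-1 -0.0225 -0.0189 0 0 -0.001 0;-1 -0.0225 -0.0189 0 0 0 0;-1 -0.0225 -0.0189 0 0 0 0;-1 0 0 0 0 0 0;-1 0 0 0.0155 0 0 0;-1 0 0 0.0155 0 0 0;-1 0 0 0.0155 0 0 0;-1 0 0 0.0155 0 0 0;-1 0 0 0.0155 0 0 0;-1 0 0 0.0125 0 0 0;-1 0 0 0 0 0 0;-1 0 0 0 0 0 0'
python3 -c "
from h import *
go(.599,-.257,.0425,93)"
```

```text
clock: 22.25
tool_pos: [0.5997, -0.2563, 0.0465]
eef_rot: [-0.027, 1.0, -0.0, 0.0]
contact_force: [1.4, -0.1, -1.1]
opening: 0.169
finger_force: 19.9
t 22.25 pos [ 0.5997 -0.2563  0.0465] yaw 93.1 tilt [ 0.    -0.001 -1.   ] q7 1.27 open 0.169 F 19.9
shift tool [ 0.0007 -0.0006  0.004 ]
turn tool [-0.0007  0.0002  0.0012] deg -0.1 shift in final axes [ 0.0007 -0.0006  0.004 ]
```

```bash
python3 -m inch '-1 0 0 0.004 0 0 0;-1 0 0 0 0 0 0;-0.2 0 0 0 0 0 0;-0.2 0 0 0 0 0 0;-0.2 0 0 0 0 0 0;-0.2 0 0 0 0 0 0;-0.2 0 0 -0.02 0 0 0;-0.2 0 0 -0.03 0 0 0;-0.2 0 0 -0.03 0 0 0;-0.2 0 0 -0.03 0 0 0;-0.2 0 0 -0.03 0 0 0;-0.2 0 0 0 0 0 0'
python3 -c "
from h import *
go(.4046,-.2803,.17,93)"
```

```text
clock: 23.25
tool_pos: [0.6037, -0.2563, 0.1903]
eef_rot: [-0.026, 1.0, -0.002, 0.006]
contact_force: [0.2, 0.1, 0.6]
opening: 0.404
finger_force: 0.0
t 23.25 pos [ 0.6037 -0.2563  0.1903] yaw 93.0 tilt [ 0.013 -0.003 -1.   ] q7 1.38 open 0.404 F 0.0
shift tool [ 0.2003 -0.0133  0.0178]
turn tool [-0.0039  0.0125  0.0005] deg -0.0 shift in final axes [ 0.2001 -0.0135  0.0203]
```

```bash
python3 -m inch '0 0.0286 -0.0019 0.0027 0 0.002 0;0 0.0286 -0.0019 0.0027 0 0.002 0;0 0.0286 -0.0019 0.0027 0 0.002 0;0 0.0286 -0.0019 0.0027 0 0.002 0;0 0.0286 -0.0019 0.0027 0 0.002 0;0 0.0286 -0.0019 0.0027 0 0 0;0 0.0286 -0.0019 0.0027 0 0 0;0 0 0 0 0 0 0;0 0 0 0 0 0 0'
python3 - <<'E'
from h import *
t=spot(.4046,-.2803,.045,.07,.025)
c=((t.max(0)+t.min(0))/2)
go(c[0],c[1],.038,93)
E
```

```text
clock: 24.0
tool_pos: [0.3991, -0.281, 0.1653]
eef_rot: [-0.026, 1.0, -0.001, -0.005]
contact_force: [0.4, -0.1, 0.5]
opening: 0.501
finger_force: 0.0
n 351 top 0.0661 mid [ 0.4041 -0.2806] ext [0.015 0.015 0.02 ] circle [array([ 404.6993, -280.5307]), np.float64(7.8272)] rect [array([ 404.3, -280.8]), array([13.8, 15. ]), np.float64(39.1)]
t 24.05 pos [ 0.4011 -0.2806  0.1656] yaw 93.0 tilt [-0.007 -0.002 -1.   ] q7 1.31 open 0.501 F 0.0
shift tool [-4.000e-03  1.000e-04  1.276e-01]
turn tool [-0.0015 -0.0072  0.0005] deg -0.0 shift in final axes [-3.100e-03 -1.000e-04  1.276e-01]
```

```bash
python3 -m inch '0 -0.0008 0 0.016 0 -0.001 0;0 -0.0008 0 0.016 0 -0.001 0;0 -0.0008 0 0.016 0 -0.001 0;0 -0.0008 0 0.016 0 -0.001 0;0 0 0 0.016 0 -0.001 0;0 0 0 0.016 0 0 0;0 0 0 0.016 0 0 0;0 0 0 0.0155 0 0 0;0 0 0 0 0 0 0;0 0 0 0 0 0 0'
python3 - <<'E'
from h import *
go(.4045,-.2806,.038,93)
E
```

```text
clock: 24.88
tool_pos: [0.4046, -0.2798, 0.0375]
eef_rot: [-0.027, 1.0, -0.0, -0.001]
contact_force: [0.6, 0.1, -0.2]
opening: 0.498
finger_force: 0.0
t 24.88 pos [ 0.4046 -0.2798  0.0375] yaw 93.1 tilt [-0.003 -0.001 -1.   ] q7 1.0 open 0.498 F 0.0
shift tool [ 0.0002 -0.0008 -0.0005]
turn tool [-0.0008 -0.0027  0.0025] deg -0.1 shift in final axes [ 0.0002 -0.0008 -0.0005]
```

```bash
python3 -m inch '-1 0 0 0 0 0 0;-1 0 0 0 0 0 0;-1 0 0 0 0 0 0;-1 0 0 0 0 0 0;-1 0 0 0 0 0 0;-1 0 0 0 0 0 0;-1 0 0 0 0 0 0;-1 0 0 0 0 0 0;-1 0 0 0 0 0 0;-1 0 0 0 0 0 0;-1 0 0 -0.0275 0 0 0;-1 0 0 -0.0275 0 0 0;-1 0 0 -0.0275 0 0 0;-1 0 0 -0.0275 0 0 0;-1 0 0 0 0 0 0;-1 0 0 0 0 0 0' 20
python3 -c "
from h import *
held(.022,-.04,.06)
go(.627,-.2055,.145,93)"
```

```text
clock: 26.22
tool_pos: [0.404, -0.2808, 0.1487]
eef_rot: [-0.026, 1.0, -0.001, -0.001]
contact_force: [-0.2, -0.4, -1.3]
opening: 0.165
finger_force: 20.0
wrist 2572 tool-frame min [-0.0066 -0.0138 -0.0279] max [0.0159 0.0158 0.0369]
  z -0.025 530 x -0.003 0.0065 y -0.0074 0.0073 ymean -0.0
  z -0.015 442 x -0.0066 0.0071 y -0.0079 0.0074 ymean -0.0001
  z -0.005 297 x -0.001 0.0068 y -0.0075 0.0074 ymean -0.0001
  z 0.005 228 x -0.0001 0.0068 y -0.0076 0.0073 ymean -0.0001
  z 0.015 924 x -0.0007 0.0159 y -0.0138 0.0158 ymean -0.0002
  z 0.025 96 x 0.0053 0.0158 y -0.0134 0.0154 ymean 0.0008
  z 0.035 55 x 0.0061 0.0114 y -0.0086 0.0102 ymean -0.0011
scene 263 tool-frame min [-0.0162 -0.0154 -0.0258] max [0.007  0.0151 0.0398]
  z -0.025 22 x -0.0086 0.007 y -0.0035 0.0059 ymean 0.0012
  z -0.015 25 x -0.0078 0.0067 y -0.0047 0.0064 ymean 0.0016
  z -0.005 25 x -0.0089 -0.0025 y -0.0036 0.006 ymean 0.0017
  z 0.005 22 x -0.0073 -0.0015 y -0.0041 0.0056 ymean 0.0008
  z 0.015 82 x -0.0162 -0.0013 y -0.0154 0.0145 ymean 0.0012
  z 0.025 39 x -0.0158 -0.0044 y -0.0149 0.0151 ymean 0.0025
  z 0.035 48 x -0.0141 0.0039 y -0.0106 0.0128 ymean 0.0029
top 5
t 26.37 pos [ 0.4026 -0.2802  0.1467] yaw 93.0 tilt [-0.006 -0.001 -1.   ] q7 1.28 open 0.166 F 20.0
shift tool [-0.2281  0.0627  0.0004]
turn tool [-0.0004 -0.0056  0.0008] deg -0.0 shift in final axes [-0.228   0.0628  0.0017]
```

```bash
python3 -m inch '-1 -0.0285 0.0078 0 0 -0.001 0;-1 -0.0285 0.0078 0 0 -0.001 0;-1 -0.0285 0.0078 0 0 -0.001 0;-1 -0.0285 0.0078 0 0 -0.001 0;-1 -0.0285 0.0078 0 0 -0.001 0;-1 -0.0285 0.0078 0 0 0 0;-1 -0.0285 0.0078 0 0 0 0;-1 -0.0285 0.0078 0 0 0 0;-1 0 0 0 0 0 0;-1 0 0 0.0145 0 0 0;-1 0 0 0.0145 0 0 0;-1 0 0 0.0145 0 0 0;-1 0 0 0.0145 0 0 0;-1 0 0 0.0145 0 0 0;-1 0 0 0.0145 0 0 0;-1 0 0 0.0125 0 0 0;-1 0 0 0 0 0 0;-1 0 0 0 0 0 0'
python3 -c "
from h import *
go(.627,-.2055,.0425,93)"
```

```text
clock: 27.87
tool_pos: [0.6276, -0.2058, 0.0474]
eef_rot: [-0.027, 1.0, -0.0, 0.0]
contact_force: [-0.1, 0.7, -1.8]
opening: 0.17
finger_force: 20.0
t 27.87 pos [ 0.6276 -0.2058  0.0474] yaw 93.1 tilt [ 0.    -0.001 -1.   ] q7 1.2 open 0.17 F 20.0
shift tool [0.0006 0.0004 0.0049]
turn tool [-0.0008  0.0004  0.001 ] deg -0.1 shift in final axes [0.0006 0.0004 0.0049]
```

```bash
python3 -m inch '-1 0 0 0.0048 0 0 0;-1 0 0 0 0 0 0;-0.2 0 0 0 0 0 0;-0.2 0 0 0 0 0 0;-0.2 0 0 0 0 0 0;-0.2 0 0 0 0 0 0;-0.2 0 0 -0.02 0 0 0;-0.2 0 0 -0.03 0 0 0;-0.2 0 0 -0.03 0 0 0;-0.2 0 0 -0.03 0 0 0;-0.2 0 0 -0.03 0 0 0;-0.2 0.03 0 -0.02 0 0 0;-0.2 0.03 0 0 0 0 0;-0.2 0.03 0 0 0 0 0;-0.2 0.03 0 0 0 0 0;-0.2 0 0 0 0 0 0;-0.2 0 0 0 0 0 0'
python3 - <<'E'
from h import *
for n in("top","scene"):
    p,*_=look(n);cv2.imwrite(f"pics/f_{n}.png",p[:,:,::-1])
print(get_state()["contact_force"])
E
```

```text
clock: 29.28
tool_pos: [0.5066, -0.2129, 0.2037]
eef_rot: [-0.026, 1.0, -0.001, 0.0]
contact_force: [1.2, 1.3, -0.1]
opening: 0.402
finger_force: 0.0
[0.74546287 0.45631865 0.05625172]
```

View pics/f_scene.png

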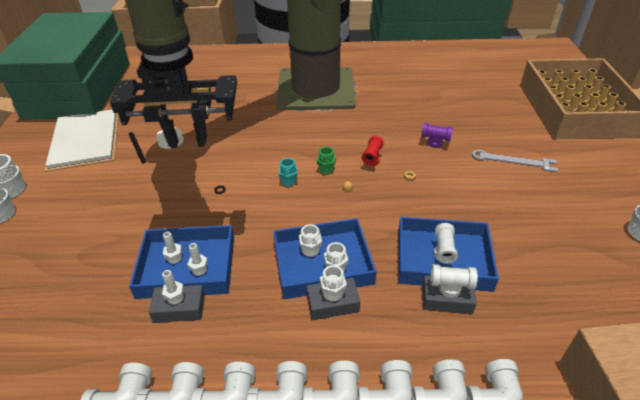

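View pics/f_top.png

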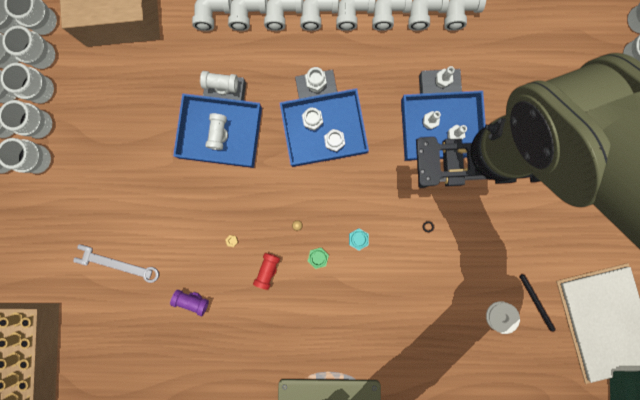

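The final views show the tails at top-view (432,119) and (457,132), the nipples at (312,119) and (335,140), and the tee at (216,131). All stand upright in their own trays. The brass nut (231,241) and dome (297,226) have not moved, and the gripper is clear.

```bash
python3 -c "
from plant import *
print(r.finish_job())"
```

```text
the job is handed in; nothing more can be done
None
```

All five fittings stand upright in their matching trays, the two brass pieces are where they were, and I handed the job in at about 29 s; no verdict came back.

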